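# Run a fingertip down the wheel rails of a carton-flow lane

### The job

Check the wheels of the roller lane on the bench before it goes back into the shelving: run the fingertips lightly down along the tops of the wheels of each rail, from the high end to the stop, so that every wheel on both rails is seen to turn downhill. Take the rails in either order; touch gently, without leaning on the wheels, and do not lift or shove the lane or disturb anything standing around it. Finish with the hand clear.

Things in the scene. Friction and masses are not known exactly. Their poses are not given: they have to be found in the camera images.
- lane: Roller lane: a 4 kg frame standing loose on the table, 260 x 380 mm. Two wheel rails, 150 mm apart, lie on rubber buffers on two beams and slope down 4 degrees to the stop. Origin under its middle, at table level; x axis across, from near to far rail; y axis along the rails (level) to the high end. The high end is at the robot's left (+y), the lane turned up to 13 degrees either way.
- near_first_top (a point): Topmost line of the first wheel, at the high end of the rail nearer the robot, midway across its width. The rail is a steel channel 36 mm wide with six free grey wheels, 34 mm across, 20 mm wide, 50 mm apart, standing 13 mm above its edges; pressed down, the rail gives 1 mm per 2.5 N, 8 mm at most. The wheel tops lie evenly on the straight line from this point to the last wheel's.
- near_last_top (a point): Topmost line of the sixth and last wheel, at the low end (next to the stop) of the rail nearer the robot, midway across its width. The front stop, a folded steel plate 260 mm wide across the low end of the lane, stands 52 mm beyond this wheel's axle and reaches 18 mm above this point (102 mm above the table).
- far_first_top (a point): Topmost line of the first wheel, at the high end of the rail farther from the robot, midway across its width. The rail is a steel channel 36 mm wide with six free grey wheels, 34 mm across, 20 mm wide, 50 mm apart, standing 13 mm above its edges; pressed down, the rail gives 1 mm per 2.5 N, 8 mm at most. The wheel tops lie evenly on the straight line from this point to the last wheel's.
- far_last_top (a point): Topmost line of the sixth and last wheel, at the low end (next to the stop) of the rail farther from the robot, midway across its width. The front stop, a folded steel plate 260 mm wide across the low end of the lane, stands 52 mm beyond this wheel's axle and reaches 18 mm above this point (102 mm above the table).
- near_1 (a joint): Turn of wheel 1 of 6, counted from the high end, on the rail nearer the robot, in rad: 0 at the start, growing as its top rolls downhill towards the stop. It turns without end, with about 0.1 N of drag at the rim, and stays where it stops.
- near_2 (a joint): Turn of wheel 2 of 6, counted from the high end, on the rail nearer the robot, in rad: 0 at the start, growing as its top rolls downhill towards the stop. Turns as wheel 1.
- near_3 (a joint): Turn of wheel 3 of 6, counted from the high end, on the rail nearer the robot, in rad: 0 at the start, growing as its top rolls downhill towards the stop. Turns as wheel 1.
- near_4 (a joint): Turn of wheel 4 of 6, counted from the high end, on the rail nearer the robot, in rad: 0 at the start, growing as its top rolls downhill towards the stop. Turns as wheel 1.
- near_5 (a joint): Turn of wheel 5 of 6, counted from the high end, on the rail nearer the robot, in rad: 0 at the start, growing as its top rolls downhill towards the stop. Turns as wheel 1.
- near_6 (a joint): Turn of wheel 6 of 6, counted from the high end, on the rail nearer the robot, in rad: 0 at the start, growing as its top rolls downhill towards the stop. Turns as wheel 1.
- far_1 (a joint): Turn of wheel 1 of 6, counted from the high end, on the rail farther from the robot, in rad: 0 at the start, growing as its top rolls downhill towards the stop. It turns without end, with about 0.1 N of drag at the rim, and stays where it stops.
- far_2 (a joint): Turn of wheel 2 of 6, counted from the high end, on the rail farther from the robot, in rad: 0 at the start, growing as its top rolls downhill towards the stop. Turns as wheel 1.
- far_3 (a joint): Turn of wheel 3 of 6, counted from the high end, on the rail farther from the robot, in rad: 0 at the start, growing as its top rolls downhill towards the stop. Turns as wheel 1.
- far_4 (a joint): Turn of wheel 4 of 6, counted from the high end, on the rail farther from the robot, in rad: 0 at the start, growing as its top rolls downhill towards the stop. Turns as wheel 1.
- far_5 (a joint): Turn of wheel 5 of 6, counted from the high end, on the rail farther from the robot, in rad: 0 at the start, growing as its top rolls downhill towards the stop. Turns as wheel 1.
- far_6 (a joint): Turn of wheel 6 of 6, counted from the high end, on the rail farther from the robot, in rad: 0 at the start, growing as its top rolls downhill towards the stop. Turns as wheel 1.
- tin: Bystander: closed steel tin, 58 mm across, 62 mm high, standing on the table between the two rails. Origin under its centre.
- spare_wheel: Bystander: loose spare wheel, 34 mm across and 20 mm thick, lying flat on the table between the two rails. Origin under its centre.
- carton: Bystander: closed cardboard carton, 110 x 75 x 70 mm high, standing beyond the high end of the lane. Origin under its centre.
- saucepan: Bystander: aluminium pot with two side handles, 120 mm across, 75 mm high, on the table off one end of the lane. Origin under its centre.
- tape_roll: Bystander: roll of brown tape, 100 mm across, 45 mm high, lying flat beyond the lane. Origin under its centre.
- steel_pan: Bystander: open steel food pan, 108 x 176 mm, 65 mm high, off one end of the lane. Origin under its centre.
- screwdriver: Bystander: screwdriver lying on the table at the robot's right, nearer than the lane. Origin under its centre.

How it is judged:
On the way, in this order (a step that is already met when the one before it is completed fails the run):
1. all six wheels of one rail have been turned downhill by 0.3 rad ((value of joint each of near_1, near_2, near_3, near_4, near_5, near_6 above 0.3 rad or value of joint each of far_1, far_2, far_3, far_4, far_5, far_6 above 0.3 rad)).
2. all twelve wheels of both rails have been turned downhill by 0.3 rad (value of joint each of near_1, near_2, near_3, near_4, near_5, near_6, far_1, far_2, far_3, far_4, far_5, far_6 above 0.3 rad).
At the end, for the whole second after the job is handed in: Each of the twelve wheels stands turned by more than 0.3 rad (5 mm at its rim) downhill from its start, the lane within 20 mm of where it stood and each bystander within 20 mm of where it stood (all of step 2 and distance of each of lane, tin, spare_wheel, carton, saucepan, tape_roll, steel_pan, screwdriver from where it was at the start of the episode below 0.02 m); the robot touches nothing.
It fails at once if a rail is begun at its low end: its last wheel has been turned while none of its first three has ((value of joint near_6 above 0.3 rad and value of joint each of near_1, near_2, near_3 below 0.3 rad) or (value of joint far_6 above 0.3 rad and value of joint each of far_1, far_2, far_3 below 0.3 rad)).
It fails at once if the lane is shoved, lifted or tipped (20 mm, or 0.05 rad) (distance of lane from where it was at the start of the episode above 0.02 m or angle between lane's own z axis and vertical above 0.05 rad).
It fails at once if the lane or its wheels are pressed with more than 25 N (contact force between the fingers and lane above 25 N).
It fails at once if a bystander is moved by more than 20 mm or lifted (distance of any of tin, spare_wheel, carton, saucepan, tape_roll, steel_pan, screwdriver from where it was at the start of the episode above 0.02 m).
It also fails if it takes over 64 s, if anything falls off the work surface, if the arm or the gripper's body presses on something with over 40 N, if the wrist force passes 120 N, or if a joint passes its speed limit or range.

### The arm

A 7-joint arm with a two-finger parallel gripper is mounted at the origin on the work surface. World frame = base frame: x ahead of the robot, y to its left, z up, the work surface at z = 0. Lengths are in m, angles in rad, forces in N, time in s.
With the tool pointing down it reaches from about 0.4 to 0.85 m from the base axis. Payload 10.4 kg.
Tool frame: the origin (TCP) lies midway between the tips of the shut fingers; the grasp point (between the pads) lies ctrl.grasp_offset behind it (ctrl.grasp_offset is the distance from the TCP to the grasp point, in m); z points along the fingers, y is the line along which they close (so a half turn about z gives the same grasp; the last joint's range is limited). The gripper opens to 87 mm and grips with 3 to 60 N. Pads are 19 mm wide; open, the fingers measure 117 mm over their backs; the gripper's body (75 mm by 190 mm) begins 51 mm behind the grasp point.
Start: joints at [1.295, 0.332, -0.065, 1.46, 0.022, 1.35, -0.088], TCP at [0.156, -0.605, 0.223] pointing down, gripper open.
Joint ranges: [-2.6, 2.6], [-0.5, 2.12], [-1.47, 1.34], [0.16, 2.42], [-1.27, 4.41], [0.06, 2.06], [-2.6, 2.6]. Speed limits (rad/s): [2.22, 2.22, 2.79, 2.79, 3.14, 3.14, 3.14].

### API

Orientations are given as [roll, pitch, yaw] about the fixed x, y, z axes, in that order (R = Rz(yaw) Ry(pitch) Rx(roll)).
In Python, from cell import ctrl, vision, job_done gives the robot as it stands.
- The arm moves only by the tool arm_command, never from a script. Its argument "plan" is a list of rows, each a list of 7 numbers: the turn, a rotation vector about the tool's x, y, z in rad, then the shift along the tool's x, y, z in mm, then the finger opening in mm, from 0 to 87. In form: [[rx, ry, rz, dx, dy, dz, jaw], ...]. A call has 1 to 12 rows; each row is the pose to reach, as a shift and turn from the pose commanded when the call began, along the tool's axes at that moment; what a row does not reach only later rows make up. A row lasts 1/8 s, in which the tool goes at most 62.5 mm and 10.7 degrees, less where a joint would pass 70% of its speed; a pose out of reach is approached as far as the arm can. A call with a gripper value outside its range is refused whole. The fingers move at their own pace and stop on an object; "force" is the grip in N (left out, the last holds). Time passes only in rows, so rows that repeat a pose let the fingers close. It gives the time, the measured TCP pose, the force, the opening and the grip force at its end, in the units of the state.
- ctrl.get_state(): the state, without advancing time (a new reading comes with each control period).
- vision.grab_frame(name): name is "scene" or "top"; returns a dict with "color" (420x560x3 uint8, red, green, blue), "vfov" (degrees; the focal length in pixels is half the picture's height over the tangent of half this angle, whatever the lens; pixels are square), "cx", "cy" (the principal point, pixels), "extrinsics" (4x4, takes a point from camera to world coordinates). Camera axes: x right, y up, looking along -z (the intrinsics and any distortion apply to the point x, -y, -z); pixel columns grow to the right and rows downward; lengths in m; the calibration is good to about 2 mm. A picture is of the moment at which its call begins. There is no depth.
- job_done(): hands the job in; it is judged then, once.
The state is a dict: "time": time; "joint_pos": joint angles; "joint_vel": joint speeds; "joint_efforts": joint torques, N m; "position": TCP position; "tcp_rot": TCP orientation; "contact_force": force on the tool from outside, world axes, zero at the start; "ft_torque": the same for the moment, N m; "opening": finger opening in m; "grip_force": force on a finger pad.
Only numpy, scipy, OpenCV 4.12 (cv2) and the standard library are available. Lean on these libraries where they do the work, as an engineer would, in place of code of your own. Each camera call takes 0.05 s, during which the arm holds its last target. There are 200 camera calls.

## Working session

There is one attempt and no reset: what is moved stays moved. The work goes in short steps, Python scripts to look and compute and a tool call to move; the robot and the scene stay as the last step left them, time stands still between calls to the robot, and variables do not carry over. Pictures are saved under pics/ and viewed, at most 10 in all, crops included, and the job is handed in when it is done.

Besides the shell and the picture viewer there is one more tool, called after "Call:" by a JSON object that holds its "op" and its "data", one argument or row to a line. arm_command: Moves the arm, as the interface text tells. Its arguments: {"type":"object","properties":{"plan":{"type":"array","items":{"type":"array","items":{"type":"number"}}},"force":{"type":"number"}},"required":["plan"]}

```bash
mkdir -p pics; python3 - <<'E'
from cell import ctrl, vision
import cv2
for n in("scene","top"):
    f=vision.grab_frame(n); cv2.imwrite(f"pics/{n}0.png",cv2.cvtColor(f["color"],cv2.COLOR_RGB2BGR))
    print(n,f["vfov"],f["cx"],f["cy"],f["extrinsics"],[k for k in f if k!="color"])
s=ctrl.get_state();print(s["position"],s["tcp_rot"],s["opening"],s["time"],ctrl.grasp_offset)
E
```

```text
scene 48.34061579312583 268.5588528338032 216.37903369245782 [[ 0.88038577 -0.31708391  0.35267362  0.98712628]
 [ 0.47421957  0.59806589 -0.64609055 -0.74693065]
 [-0.00605715  0.73605366  0.6768961   0.8433576 ]
 [ 0.          0.          0.          1.        ]] ['vfov', 'cx', 'cy', 'extrinsics']
top 45.516292306083955 279.31227221486995 205.54653609852272 [[-0.02811857  0.9952532  -0.09316871  0.42899676]
 [-0.99953982 -0.02693329  0.01395512 -0.01818021]
 [ 0.01137954  0.09351823  0.99555253  1.51290002]
 [ 0.          0.          0.          1.        ]] ['vfov', 'cx', 'cy', 'extrinsics']
[ 0.15622594 -0.60480714  0.22185615] [-3.14034530e+00  7.23802050e-05  2.52853293e-01] 0.08771748661537129 0.1 0.0187
```

View pics/top0.png

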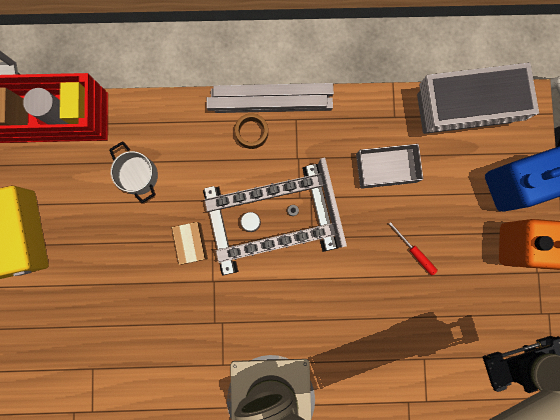

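View pics/scene0.png

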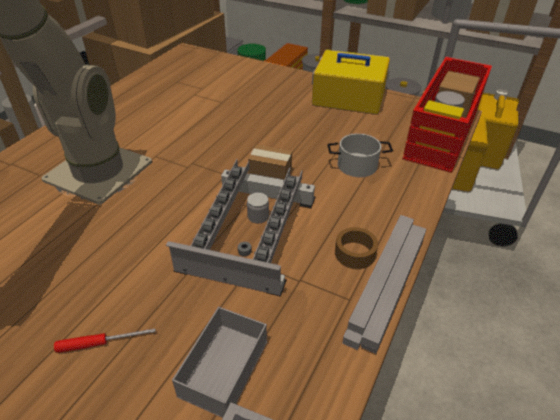

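Top view: lane centred near (275,217), high end left with the carton (188,243) beyond it, stop at right (330,205). The scene view shows the same from the stop side. I'm enlarging both.

```bash
python3 - <<'E'
import cv2
for n,(x,y,w,h),k in(("top",(200,155,150,120),5),("scene",(165,150,155,145),4)):
    im=cv2.imread(f"pics/{n}0.png")[y:y+h,x:x+w]
    im=cv2.resize(im,None,fx=k,fy=k,interpolation=cv2.INTER_CUBIC)
    for i in range(0,w,10): cv2.line(im,(i*k,0),(i*k,6 if (x+i)%50 else 16),(0,255,255),1)
    for i in range(0,h,10): cv2.line(im,(0,i*k),(6 if (y+i)%50 else 16,i*k),(0,255,255),1)
    cv2.imwrite(f"pics/{n}1.png",im)
E
```

```text
(no output)
```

View pics/top1.png

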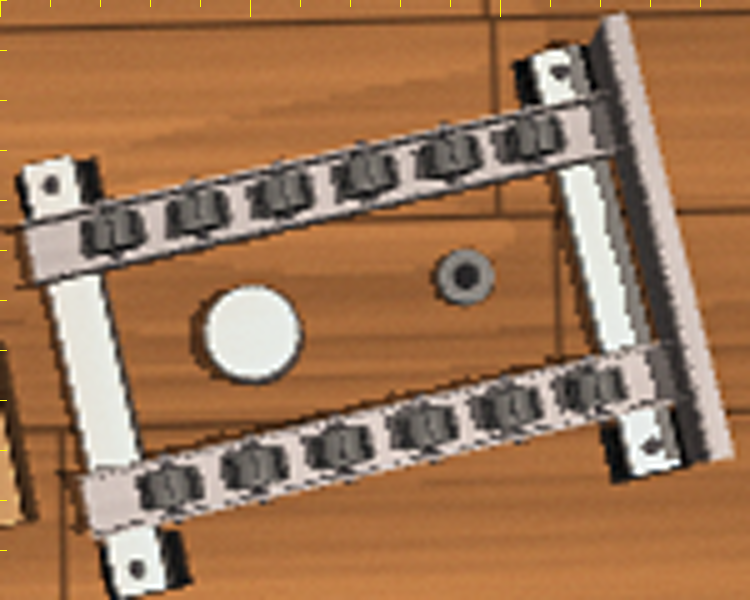

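View pics/scene1.png

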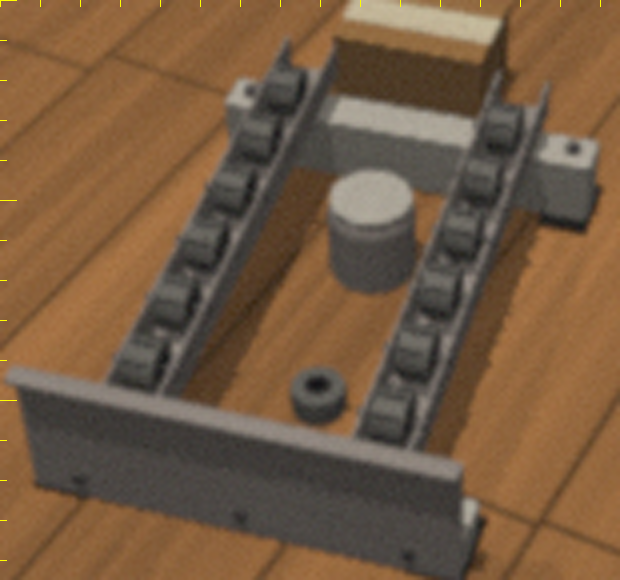

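```bash
cat >h.py <<'E'
import numpy as np, cv2
from cell import ctrl, vision
from scipy.optimize import least_squares
from scipy.spatial.transform import Rotation as R
def proj(f,P):
    E=f["extrinsics"];h,w=f["color"].shape[:2];fl=h/2/np.tan(np.radians(f["vfov"]/2))
    c=(np.asarray(P)-E[:3,3])@E[:3,:3]
    return np.c_[f["cx"]+fl*c[:,0]/-c[:,2], f["cy"]+fl*c[:,1]/c[:,2]]
def tops(p,dz=0):
    k=np.arange(6); y=(2.5-k)*.05*np.cos(np.radians(4)); z=.084+(5-k)*.05*np.sin(np.radians(4))+dz
    L=np.array([[s,a,b] for s in(-.075,.075) for a,b in zip(y,z)])
    c,s=np.cos(p[2]),np.sin(p[2])
    return np.c_[p[0]+c*L[:,0]-s*L[:,1],p[1]+s*L[:,0]+c*L[:,1],L[:,2]]
E
python3 - <<'E'
from h import *
T=np.array([(171,487),(255,467),(339,446),(423,427),(507,407),(591,387),(113,230),(197,212),(281,192),(365,172),(449,155),(531,137)])/5+[200,155]
S=np.array([(284,89),(258,136),(231,189),(205,243),(174,302),(142,360),(502,129),(482,181),(462,235),(439,292),(415,352),(388,414)])/4+[165,150]
ft=vision.grab_frame("top");fs=vision.grab_frame("scene")
for nm,pp in(("top",[(ft,T)]),("scene",[(fs,S)]),("both",[(ft,T),(fs,S)])):
    r=least_squares(lambda p:np.concatenate([(proj(f,tops(p,-.006))-m).ravel() for f,m in pp]),[.5,0,0])
    print(nm,r.x,np.round(r.fun.reshape(-1,2).T,1).tolist() if nm!="both" else np.round(np.abs(r.fun).max(),1))
t=tops(r.x);print(np.round(t[[0,5,6,11]],4))
E
```

```text
top [ 0.53082765 -0.01216228  0.20238089] [[-0.8, -0.3, 0.2, 0.4, 0.6, 0.6, -0.8, -0.4, -0.1, 0.1, 0.1, 0.4], [0.1, 0.1, 0.3, 0.1, 0.1, 0.2, -0.1, -0.3, -0.1, 0.1, -0.2, -0.3]]
scene [ 0.53729783 -0.0263001   0.20150111] [[0.1, 0.1, 0.0, -0.7, -0.6, -0.7, 0.6, 0.5, 0.1, 0.1, 0.1, 0.3], [-0.8, -0.1, -0.3, 0.1, -0.0, 1.0, -0.8, -0.8, -0.5, -0.2, 0.3, 1.2]]
both [ 0.5329742  -0.01779133  0.20189054] 3.3
[[ 0.4345  0.0893  0.1014]
 [ 0.4845 -0.155   0.084 ]
 [ 0.5814  0.1194  0.1014]
 [ 0.6315 -0.1249  0.084 ]]
```

```bash
python3 - <<'E'
from h import *
T=np.array([(171,487),(255,467),(339,446),(423,427),(507,407),(591,387),(113,230),(197,212),(281,192),(365,172),(449,155),(531,137)])/5+[200,155]
S=np.array([(284,89),(258,136),(231,189),(205,243),(174,302),(142,360),(502,129),(482,181),(462,235),(439,292),(415,352),(388,414)])/4+[165,150]
ft=vision.grab_frame("top");fs=vision.grab_frame("scene")
pp=[(ft,T),(fs,S)]
r=least_squares(lambda p:np.concatenate([(proj(f,tops(p,p[3]))-m).ravel() for f,m in pp]),[.5,0,0,-.01])
print(r.x,np.round(r.fun.reshape(-1,2).T,1).tolist())
t=tops(r.x);print(np.round(t[[0,5,6,11]],4))
# known sharp features: stop top edge ends in both views (z=.102), 260 mm apart
E=[np.array([[610,17],[720,457]])/5+[200,155],np.array([[460,468],[12,372]])/4+[165,150]]
def ray(f,uv,z):
    e=f["extrinsics"];fl=210/np.tan(np.radians(f["vfov"]/2))
    out=[]
    for u,v in uv:
        d=e[:3,:3]@np.array([(u-f["cx"])/fl,-(v-f["cy"])/fl,-1]);out.append(e[:3,3]+d*(z-e[2,3])/d[2])
    return np.array(out)
for f,uv in zip((ft,fs),E):
    a=ray(f,uv,.102);print(a.round(4).tolist(),np.linalg.norm(a[0]-a[1]))
# tin top (z .062)
print(ray(ft,[[200+252/5,155+333/5]],.062),ray(fs,[[165+371/4,150+199/4]],.062))
print(ray(ft,[[200+465/5,155+277/5]],.02),ray(fs,[[165+318/4,150+383/4]],.02))
E
```

```text
[ 0.53041776 -0.01305768  0.20139967 -0.01953636] [[-0.1, 0.2, 0.5, 0.6, 0.6, 0.5, 0.0, 0.3, 0.4, 0.4, 0.3, 0.5, 0.8, 0.9, 0.9, 0.4, 0.6, 0.7, 0.4, 0.4, 0.0, 0.1, 0.2, 0.6], [0.2, 0.2, 0.5, 0.3, 0.4, 0.5, 0.5, 0.3, 0.6, 0.9, 0.6, 0.5, -0.1, 0.4, -0.0, 0.1, -0.3, 0.5, -0.3, -0.5, -0.5, -0.4, -0.2, 0.4]]
[[ 0.432   0.0941  0.1014]
 [ 0.4819 -0.1502  0.084 ]
 [ 0.579   0.1241  0.1014]
 [ 0.6288 -0.1202  0.084 ]]
[[0.6931, -0.1638, 0.102], [0.4407, -0.2167, 0.102]] 0.25784867866400224
[[0.6963, -0.1659, 0.102], [0.4459, -0.2198, 0.102]] 0.2561621972978596
[[0.52029592 0.04663634 0.062     ]] [[0.5256136  0.04138333 0.062     ]]
[[ 0.55301263 -0.07966237  0.02      ]] [[ 0.55648771 -0.08147959  0.02      ]]
```

```bash
cat >>h.py <<'E'
def lane(x,y,z,c=(.532,-.015,.2015)):  # lane coords (across, uphill) -> world
    a,b=np.cos(c[2]),np.sin(c[2]); return np.array([c[0]+a*x-b*y,c[1]+b*x+a*y,z])
def rel(*targets,yaw=.2015):
    s=ctrl.get_state();M=R.from_euler("xyz",s["tcp_rot"])
    print("turn",(M.inv()*R.from_euler("xyz",[np.pi,0,yaw])).as_rotvec().round(4), "F",np.round(s["contact_force"],2),"t",s["time"])
    for t in targets: print((M.inv().apply(np.array(t)-s["position"])*1000).round(1))
E
python3 -c "
from h import *
rel((.46,-.3,.2),lane(-.075,.133,.2))"
```

```text
turn [-0.0004  0.      0.0513] F [ 0.46 -0.04 -0.45] t 0.3
[ 370.3 -219.4   22.4]
[ 443.3 -614.    22.5]
```

Call:
{"op": "arm_command", "data": {
  "plan": [
    [0,0,0.051,53,-31,3,0],
    [0,0,0.051,106,-63,6,0],
    [0,0,0.051,159,-94,10,0],
    [0,0,0.051,212,-126,13,0],
    [0,0,0.051,265,-157,16,0],
    [0,0,0.051,318,-188,19,0],
    [0,0,0.051,370,-219,22,0],
    [0,0,0.051,380,-272,22,0],
    [0,0,0.051,389,-325,22,0],
    [0,0,0.051,398,-378,22,0],
    [0,0,0.051,408,-431,22,0],
    [0,0,0.051,417,-484,22,0]
  ],
  "force": 10
}}

```text
time: 1.8
position: [0.4387, -0.0306, 0.2007]
tcp_rot: [3.141, -0.001, 0.202]
contact_force: [1.2, 0.3, -0.1]
opening: 0.0007
grip_force: 0.0
```

```bash
python3 -c "
from h import *
rel(lane(-.075,.133,.130))"
```

```text
turn [ 0.0006 -0.0005  0.0003] F [ 1.17  0.28 -0.12] t 1.8
[  19.5 -129.6   70.6]
```

Call:
{"op": "arm_command", "data": {
  "plan": [
    [0,0,0,7,-40,10,0],
    [0,0,0,14,-85,30,0],
    [0,0,0,20,-130,50,0],
    [0,0,0,20,-130,64,0],
    [0,0,0,20,-130,70,0],
    [0,0,0,20,-130,70,0],
    [0,0,0,20,-130,70,0]
  ]
}}

```text
time: 2.68
position: [0.4331, 0.0984, 0.1311]
tcp_rot: [3.141, -0.001, 0.2]
contact_force: [0.2, -0.3, 0.0]
opening: 0.0004
grip_force: 0.0
```

```bash
python3 - <<'E'
from h import *
rel(lane(-.075,.133,.1014))
f=vision.grab_frame("top");im=cv2.cvtColor(f["color"],cv2.COLOR_RGB2BGR)[155:275,200:350]
g=vision.grab_frame("scene");im2=cv2.cvtColor(g["color"],cv2.COLOR_RGB2BGR)[130:230,190:310]
print(proj(g,[ctrl.get_state()["position"]]))
cv2.imwrite("pics/c.png",np.hstack([cv2.resize(im,(400,320),interpolation=2),cv2.resize(im2,(384,320),interpolation=2)]))
E
```

```text
turn [ 0.0004 -0.0008 -0.0013] F [ 0.16 -0.32  0.05] t 2.675
[-0.8 -2.1 29.7]
[[237.00966256 156.31674133]]
```

View pics/c.png

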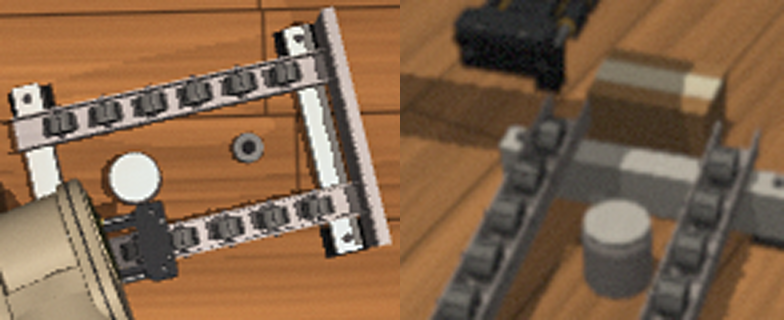

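Tip is aligned over near wheel 1 (scene: tip at about (236,157), matching the projected (237,156)). Lowering to light contact.

Call:
{"op": "arm_command", "data": {
  "plan": [
    [0,0,0,-1,-2,15,0],
    [0,0,0,-1,-2,25,0],
    [0,0,0,-1,-2,28,0],
    [0,0,0,-1,-2,30,0],
    [0,0,0,-1,-2,31,0],
    [0,0,0,-1,-2,31,0]
  ]
}}

```text
time: 3.52
position: [0.4312, 0.101, 0.0997]
tcp_rot: [3.141, -0.0, 0.202]
contact_force: [-3.5, -0.3, 4.4]
opening: 0.0002
grip_force: 2.3
```

```bash
python3 -c "
from h import *
rel(lane(-.075,.133,.1),lane(-.075,-.135,.0815))"
```

```text
turn [ 0.0001 -0.      0.0004] F [-3.54 -0.26  4.44] t 3.525
[ 0.6  0.8 -0.3]
[  0.5 268.8  18.3]
```

Call:
{"op": "arm_command", "data": {
  "plan": [
    [0,0,0,0,10,0.7,0],
    [0,0,0,0,20,1.4,0],
    [0,0,0,0,30,2.1,0],
    [0,0,0,0,40,2.8,0],
    [0,0,0,0,50,3.5,0],
    [0,0,0,0,60,4.2,0],
    [0,0,0,0,70,4.9,0],
    [0,0,0,0,80,5.6,0],
    [0,0,0,0,90,6.3,0]
  ]
}}

```text
time: 4.65
position: [0.4492, 0.0121, 0.093]
tcp_rot: [-3.142, 0.0, 0.202]
contact_force: [0.1, -0.7, -0.8]
opening: 0.0007
grip_force: 0.0
```

```bash
python3 -c "
from h import *
rel(lane(-.075,.043,.0935),lane(-.075,-.135,.0815))"
```

```text
turn [-0.0001  0.0002  0.0004] F [ 0.1  -0.67 -0.83] t 4.65
[ 0.7  0.1 -0.5]
[  0.6 178.1  11.5]
```

Call:
{"op": "arm_command", "data": {
  "plan": [
    [0,0,0,0,10,0.6,0],
    [0,0,0,0.5,20,1.2,0],
    [0,0,0,0.5,30,1.8,0],
    [0,0,0,0.5,40,2.5,0],
    [0,0,0,0.5,50,3.2,0],
    [0,0,0,0.5,60,3.9,0],
    [0,0,0,0.5,70,4.6,0],
    [0,0,0,0.5,80,5.3,0],
    [0,0,0,0.5,90,6,0]
  ]
}}

```text
time: 5.78
position: [0.468, -0.0761, 0.0872]
tcp_rot: [3.141, -0.0, 0.202]
contact_force: [0.2, -0.3, -0.4]
opening: 0.0004
grip_force: 0.0
```

Call:
{"op": "arm_command", "data": {
  "plan": [
    [0,0,0,0,10,0.7,0],
    [0,0,0,0,20,1.4,0],
    [0,0,0,0,30,2.1,0],
    [0,0,0,0,40,2.8,0],
    [0,0,0,0,50,3.5,0],
    [0,0,0,0,60,4.2,0],
    [0,0,0,0,70,4.9,0],
    [0,0,0,0,80,5.6,0],
    [0,0,0,0,88,6.1,0]
  ]
}}

```text
time: 6.9
position: [0.4858, -0.1627, 0.0816]
tcp_rot: [3.141, -0.001, 0.201]
contact_force: [-1.2, -1.6, 5.0]
opening: 0.0002
grip_force: 2.4
```

```bash
python3 -c "
from h import *
rel(lane(-.075,-.135,.0815))"
```

```text
turn [ 0.0009 -0.0006 -0.0001] F [-1.23 -1.62  5.02] t 6.9
[-0.2 -0.5  0.1]
```

Call:
{"op": "arm_command", "data": {
  "plan": [
    [0,0,0,0,3,-5,0],
    [0,0,0,0,3,-30,0],
    [0,0,0,20,-30,-60,0],
    [0,0,0,45,-75,-60,0],
    [0,0,0,70,-120,-60,0],
    [0,0,0,95,-165,-60,0],
    [0,0,0,120,-215,-60,0],
    [0,0,0,140,-250,-60,0],
    [0,0,0,150,-268,-60,0],
    [0,0,0,150,-268,-55,0],
    [0,0,0,150,-268,-50,0]
  ]
}}

```text
time: 8.28
position: [0.5785, 0.1289, 0.1305]
tcp_rot: [3.14, 0.001, 0.2]
contact_force: [-0.1, 0.4, 0.6]
opening: 0.0004
grip_force: 0.0
```

```bash
python3 - <<'E'
from h import *
rel(lane(.075,.133,.0995))
f=vision.grab_frame("top");im=cv2.cvtColor(f["color"],cv2.COLOR_RGB2BGR)[155:275,200:350]
g=vision.grab_frame("scene");im2=cv2.cvtColor(g["color"],cv2.COLOR_RGB2BGR)[130:250,190:310]
cv2.imwrite("pics/d.png",np.hstack([cv2.resize(im,(400,320),interpolation=2),cv2.resize(im2,(384,384),interpolation=2)[:320]]))
E
```

```text
turn [ 0.0012  0.0009 -0.0017] F [-0.09  0.37  0.64] t 8.275
[ 0.6 -1.4 31. ]
```

View pics/d.png

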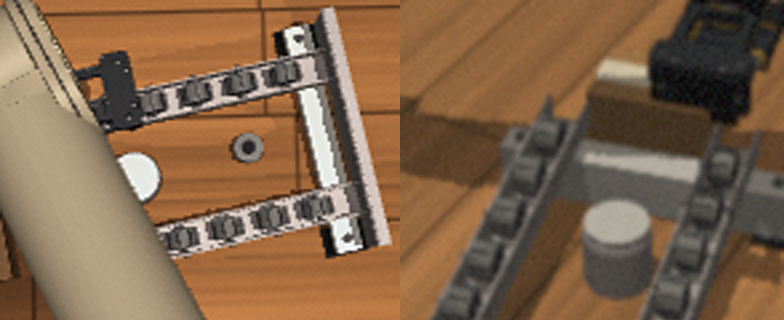

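The lane hasn't moved: the rails and stop are at the same pixels as before. The tip is above far wheel 1, near crop (727,118), with the wheel at (725,165). Same touch as on the near rail.

Call:
{"op": "arm_command", "data": {
  "plan": [
    [0,0,0,0.5,-1,15,0],
    [0,0,0,0.5,-1,25,0],
    [0,0,0,0.5,-1,28,0],
    [0,0,0,0.5,-1,30,0],
    [0,0,0,0.5,-1,31,0],
    [0,0,0,0.5,-1,31,0]
  ]
}}

```text
time: 9.12
position: [0.579, 0.1323, 0.1005]
tcp_rot: [3.142, -0.0, 0.202]
contact_force: [-2.3, -1.4, 3.5]
opening: 0.0003
grip_force: 1.5
```

```bash
python3 -c "
from h import *
rel(lane(.075,.043,.0935),lane(.075,-.135,.0815))"
```

```text
turn [ 0.     -0.0003  0.0005] F [-2.28 -1.4   3.53] t 9.125
[-0.5 92.   7. ]
[ -0.6 269.9  19. ]
```

Call:
{"op": "arm_command", "data": {
  "plan": [
    [0,0,0,-0.5,10,0.8,0],
    [0,0,0,-0.5,20,1.6,0],
    [0,0,0,-0.5,30,2.3,0],
    [0,0,0,-0.5,40,3.0,0],
    [0,0,0,-0.5,50,3.7,0],
    [0,0,0,-0.5,60,4.4,0],
    [0,0,0,-0.5,70,5.1,0],
    [0,0,0,-0.5,80,5.8,0],
    [0,0,0,-0.5,92,6.6,0]
  ]
}}

```text
time: 10.25
position: [0.5969, 0.0413, 0.0932]
tcp_rot: [-3.141, 0.0, 0.202]
contact_force: [0.2, 0.5, 0.4]
opening: 0.0004
grip_force: 0.0
```

```bash
python3 -c "
from h import *
rel(lane(.075,.043,.0935),lane(.075,-.135,.0815))"
```

```text
turn [-0.0001  0.0003  0.0006] F [0.19 0.47 0.39] t 10.25
[ 0.2 -0.8 -0.3]
[1.000e-01 1.772e+02 1.170e+01]
```

Call:
{"op": "arm_command", "data": {
  "plan": [
    [0,0,0,0,10,0.6,0],
    [0,0,0,0,20,1.2,0],
    [0,0,0,0,30,1.8,0],
    [0,0,0,0,40,2.5,0],
    [0,0,0,0,50,3.2,0],
    [0,0,0,0,60,3.9,0],
    [0,0,0,0,70,4.6,0],
    [0,0,0,0,80,5.3,0],
    [0,0,0,0,90,6,0]
  ]
}}

```text
time: 11.38
position: [0.615, -0.047, 0.0873]
tcp_rot: [3.142, 0.0, 0.202]
contact_force: [0.1, -0.8, -0.8]
opening: 0.0008
grip_force: 0.0
```

Call:
{"op": "arm_command", "data": {
  "plan": [
    [0,0,0,0,10,0.7,0],
    [0,0,0,0,20,1.4,0],
    [0,0,0,0,30,2.1,0],
    [0,0,0,0,40,2.8,0],
    [0,0,0,0,50,3.5,0],
    [0,0,0,0,60,4.2,0],
    [0,0,0,0,70,4.9,0],
    [0,0,0,0,80,5.6,0],
    [0,0,0,0,88,6.1,0]
  ]
}}

```text
time: 12.5
position: [0.633, -0.1336, 0.0819]
tcp_rot: [3.141, -0.001, 0.201]
contact_force: [-0.4, -2.0, 3.2]
opening: 0.0002
grip_force: 1.7
```

Call:
{"op": "arm_command", "data": {
  "plan": [
    [0,0,0,0,3,-5,0],
    [0,0,0,0,3,-30,0],
    [0,0,0,0,3,-70,0],
    [0,0,0,0,10,-120,0],
    [0,0,0,-20,60,-150,0],
    [0,0,0,-40,110,-150,0],
    [0,0,0,-60,160,-150,0],
    [0,0,0,-80,210,-150,0],
    [0,0,0,-100,260,-150,0],
    [0,0,0,-100,260,-150,0]
  ]
}}

```text
time: 13.75
position: [0.5839, -0.4128, 0.2304]
tcp_rot: [3.141, 0.002, 0.195]
contact_force: [0.5, -0.1, -0.9]
opening: 0.0003
grip_force: 0.0
```

```bash
python3 - <<'E'
from h import *
f=vision.grab_frame("top");im=cv2.cvtColor(f["color"],cv2.COLOR_RGB2BGR)
g=vision.grab_frame("scene");im2=cv2.cvtColor(g["color"],cv2.COLOR_RGB2BGR)[150:295,165:320]
# change since start, wheel by wheel
o=cv2.imread("pics/scene0.png")
d=cv2.absdiff(o,cv2.cvtColor(g["color"],cv2.COLOR_RGB2BGR)).max(2)
p=proj(g,tops((.532,-.015,.2015),-.005))
print([int(d[int(v)-5:int(v)+6,int(u)-5:int(u)+6].mean()) for u,v in p])
cv2.imwrite("pics/e.png",np.hstack([cv2.resize(im2,(400,374),interpolation=2),cv2.resize(o[150:295,165:320],(400,374),interpolation=2)]))
E
```

```text
[10, 12, 14, 14, 14, 12, 10, 12, 14, 14, 14, 13]
```

View pics/e.png

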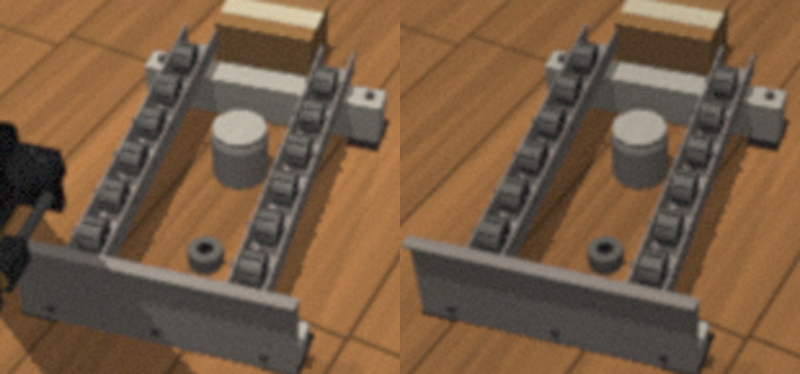

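```bash
python3 - <<'E'
from h import *
ims={}
for n in("scene","top"):
    fs=[vision.grab_frame(n) for _ in range(8)]
    m=np.mean([f["color"].astype(float) for f in fs],0)[...,::-1]
    d=np.abs(m-cv2.imread(f"pics/{n}0.png")).max(2); g=fs[0]
    def q(P,r): return [int(d[int(v)-r:int(v)+r+1,int(u)-r:int(u)+r+1].mean()) for u,v in proj(g,P)]
    p=tops((.532,-.015,.2015),-.005)
    r=5 if n=="scene" else 3
    print(n,q(p,r),"tin, spare",q([[.522,.044,.062],[.554,-.08,.02]],r),"lane beam",q([lane(0,.15,.07)],r))
E
```

```text
scene [10, 12, 13, 13, 13, 12, 10, 12, 14, 14, 13, 13] tin, spare [18, 10] lane beam [12]
top [7, 22, 23, 24, 24, 22, 7, 23, 25, 26, 26, 23] tin, spare [4, 3] lane beam [4]
```

```bash
python3 - <<'E'
from h import *
m=np.mean([vision.grab_frame("top")["color"].astype(float) for _ in range(8)],0)[...,::-1].astype(np.uint8)
o=cv2.imread("pics/top0.png")
c=lambda a:cv2.resize(a[175:262,205:328],(800,283*2),interpolation=2)
a,b=c(o),c(m)
cv2.imwrite("pics/f.png",cv2.resize(np.vstack([a[:,:],b[:,:]]),(423,600)) if 0 else np.hstack([cv2.resize(x[y:y+h,w:w+400],(400,h)) for x,y,h,w in((a,0,566,0),(b,0,566,0))]))
E
```

```text
(no output)
```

View pics/f.png

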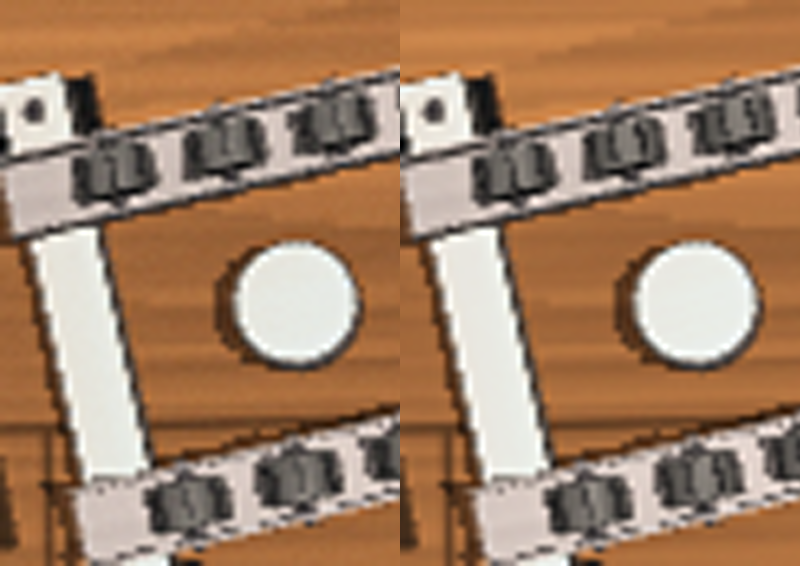

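The wheels are ribbed. Wheels 2–6 clearly changed in the top view, but both first wheels look nearly as before, which could mean a whole rib pitch or too little turn. I'll re-roll both first wheels with a longer stroke to be sure.

```bash
python3 -c "
from h import *
rel(lane(.075,.165,.17),lane(-.075,.165,.17))"
```

```text
turn [ 0.0001 -0.0001  0.0003] F [ 0.48 -0.58  0.46] t 15.05
[ 100.1 -560.2   61.4]
[ -49.9 -560.3   61.4]
```

Call:
{"op": "arm_command", "data": {
  "plan": [
    [0,0,0,10,-50,0,0],
    [0,0,0,20,-105,0,0],
    [0,0,0,30,-160,0,0],
    [0,0,0,40,-215,0,0],
    [0,0,0,50,-270,10,0],
    [0,0,0,60,-325,20,0],
    [0,0,0,70,-380,30,0],
    [0,0,0,80,-435,40,0],
    [0,0,0,90,-490,50,0],
    [0,0,0,100,-535,61,0],
    [0,0,0,100,-560,61,0],
    [0,0,0,100,-560,61,0]
  ]
}}

```text
time: 16.55
position: [0.5716, 0.164, 0.1706]
tcp_rot: [-3.141, -0.0, 0.206]
contact_force: [0.4, -0.5, 0.8]
opening: 0.0007
grip_force: 0.0
```

```bash
python3 -c "
from h import *
rel(lane(.075,.165,.102),lane(.075,.09,.097))"
```

```text
turn [-0.0008 -0.0001  0.0045] F [ 0.41 -0.54  0.81] t 16.55
[ 0.3  2.5 68.6]
[-0.  77.5 73.5]
```

Call:
{"op": "arm_command", "data": {
  "plan": [
    [0,0,0,0,2,40,0],
    [0,0,0,0,2,62,0],
    [0,0,0,0,2,69,0],
    [0,0,0,0,10,69.5,0],
    [0,0,0,0,20,70,0],
    [0,0,0,0,30,71,0],
    [0,0,0,0,40,71.7,0],
    [0,0,0,0,50,72.4,0],
    [0,0,0,0,60,73,0],
    [0,0,0,0,68,73,0],
    [0,0,0,0,76,73,0]
  ]
}}

```text
time: 17.92
position: [0.5875, 0.0865, 0.0973]
tcp_rot: [-3.141, 0.0, 0.202]
contact_force: [-0.3, 0.2, 1.4]
opening: 0.0004
grip_force: 1.1
```

Call:
{"op": "arm_command", "data": {
  "plan": [
    [0,0,0,0,2,-20,0],
    [0,0,0,0,2,-60,0],
    [0,0,0,-30,-15,-70,0],
    [0,0,0,-70,-35,-70,0],
    [0,0,0,-110,-55,-70,0],
    [0,0,0,-150,-75,-70,0],
    [0,0,0,-150,-75,-70,0],
    [0,0,0,-150,-75,-70,0]
  ]
}}

```text
time: 18.92
position: [0.4265, 0.1304, 0.1686]
tcp_rot: [3.141, -0.002, 0.202]
contact_force: [0.6, 0.9, -0.2]
opening: 0.0006
grip_force: 0.0
```

```bash
python3 -c "
from h import *
rel(lane(-.075,.165,.102),lane(-.075,.09,.097))"
```

```text
turn [ 0.0009 -0.002   0.0005] F [ 0.58  0.91 -0.21] t 18.925
[-0.8 -1.4 66.6]
[-0.9 73.6 71.6]
```

Call:
{"op": "arm_command", "data": {
  "plan": [
    [0,0,0,-0.5,0,40,0],
    [0,0,0,-0.5,0,60,0],
    [0,0,0,-0.5,0,67,0],
    [0,0,0,-0.5,8,67.5,0],
    [0,0,0,-0.5,18,68,0],
    [0,0,0,-0.5,28,69,0],
    [0,0,0,-0.5,38,69.7,0],
    [0,0,0,-0.5,48,70.4,0],
    [0,0,0,-0.5,58,71,0],
    [0,0,0,-0.5,66,71.3,0],
    [0,0,0,-0.5,73,71.3,0]
  ]
}}

```text
time: 20.3
position: [0.4398, 0.0582, 0.0961]
tcp_rot: [-3.142, 0.0, 0.202]
contact_force: [-1.3, 1.5, 3.0]
opening: 0.0005
grip_force: 1.6
```

Call:
{"op": "arm_command", "data": {
  "plan": [
    [0,0,0,0,2,-20,0],
    [0,0,0,0,2,-70,0],
    [0,0,0,0,10,-120,0],
    [0,0,0,5,60,-130,0],
    [0,0,0,10,115,-130,0],
    [0,0,0,15,170,-130,0],
    [0,0,0,20,225,-130,0],
    [0,0,0,25,280,-130,0],
    [0,0,0,30,335,-130,0],
    [0,0,0,35,390,-130,0],
    [0,0,0,40,440,-130,0],
    [0,0,0,40,440,-130,0]
  ]
}}

```text
time: 21.8
position: [0.566, -0.3687, 0.2241]
tcp_rot: [-3.141, 0.002, 0.197]
contact_force: [-0.1, 0.9, 0.5]
opening: 0.0005
grip_force: 0.0
```

```bash
python3 - <<'E'
from h import *
fs=[vision.grab_frame("top") for _ in range(8)];g=fs[0]
m=np.mean([f["color"].astype(float) for f in fs],0)[...,::-1];o=cv2.imread("pics/top0.png")
d=np.abs(m-o).max(2)
def q(P,r): return [int(d[int(v)-r:int(v)+r+1,int(u)-r:int(u)+r+1].mean()) for u,v in proj(g,P)]
print(q(tops((.532,-.015,.2015),-.005),3),q([[.522,.044,.062],[.554,-.08,.02],lane(0,.15,.07)],3))
E=[cv2.cvtColor(x,cv2.COLOR_BGR2GRAY).astype(np.float32) for x in (o,m.astype(np.uint8))]
for nm,(x,y,w,h) in dict(lane=(195,150,155,130),carton=(168,218,40,50),pot=(105,138,55,70),tape=(228,108,45,45),pan=(352,140,75,52),screw=(385,218,55,62)).items():
    print(nm,np.round(cv2.phaseCorrelate(E[0][y:y+h,x:x+w],E[1][y:y+h,x:x+w])[0],2))
print(ctrl.get_state()["position"],ctrl.get_state()["contact_force"])
E
```

```text
[22, 11, 23, 24, 24, 45, 24, 15, 25, 25, 26, 22] [2, 2, 2]
lane [-0.04  0.46]
carton [ 0.02 -0.02]
pot [-0. -0.]
tape [0.52 0.53]
pan [ 0.4  -0.23]
screw [-0.1  -0.15]
[ 0.56733975 -0.36346801  0.22666692] [ 0.28302677 -0.01538287 -0.29969466]
```

```bash
python3 -c "
from cell import job_done
print(job_done())"
```

```text
the job is handed in; nothing more can be done
None
```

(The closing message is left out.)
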